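Clear the stuck filter cartridge from its tube

ROBOT

A 7-joint arm with a two-finger parallel gripper is mounted at the origin on the work surface. World frame = base frame: x ahead of the robot, y to its left, z up, the work surface at z = 0. Lengths are in m, angles in rad, forces in N, time in s.
With the tool pointing down it reaches from about 0.425 to 0.925 m from the base axis. Payload 6.8 kg.
Tool frame: the origin (TCP) lies midway between the tips of the shut fingers; the grasp point (between the pads) lies 19 mm behind it; z points along the fingers, y is the line along which they close (so a half turn about z gives the same grasp; the last joint's range is limited). The gripper opens to 85 mm and grips with 20 to 120 N. Pads are 22 mm wide; open, the fingers measure 114 mm over their backs; the gripper's body (76 mm by 85 mm) begins 54 mm behind the grasp point. The pads swing forward as they close: fully open they stand 13 mm farther back than shut.
Start: joints at [1.035, 0.477, 0.022, 1.555, -0.011, 1.109, -0.083], TCP at [0.28, -0.614, 0.231] pointing down, gripper open.
Joint ranges: [-2.96, 2.96], [-0.34, 2.1], [-1.41, 1.46], [0.24, 2.44], [-1.37, 4.51], [0.17, 1.92], [-2.96, 2.96]. Speed limits (rad/s): [2.39, 2.39, 3.14, 3.14, 3.14, 3.14, 3.14].

INTERFACE

Orientations are given as a unit quaternion [w, x, y, z].
In Python, from station import bot, imaging gives the robot as it stands.
- The arm moves only by the tool move_arm, never from a script. Its argument "commands" is a list that holds one entry, the list of rows, each a list of 7 numbers: the shift along the tool's x, y, z in m, then the turn, a rotation vector about the tool's x, y, z in degrees, then the finger opening in m, from 0 to 0.0854. In form: [[[x, y, z, rx, ry, rz, grip], ...]]. A call has 1 to 20 rows; each row shifts and turns the commanded pose from where the row before left it, along the tool's axes as they then stand; what a row does not reach is not made up. A row lasts 1/8 s, in which the tool goes at most 62.5 mm and 10.7 degrees, less where a joint would pass 70% of its speed; a pose out of reach is approached as far as the arm can. A call is refused whole if a number of a shift passes 0.0625 or a number of a turn 10.7, either way. A call with a gripper value outside its range is refused whole. The fingers move at their own pace and stop on an object; "squeeze" is the grip in N (left out, the last holds). Time passes only in rows, so rows that do not move let the fingers close. It gives the time, the measured TCP pose, the force, the opening and the grip force at its end, in the units of the state.
- bot.get_obs(): the state, without advancing time (a new reading comes with each control period).
- imaging.read_camera(name): name is "side" or "top"; returns the picture (420x560x3 uint8, red, green, blue); there is no depth.
- imaging.calibration(name): a dict with "intrinsics" (3x3 intrinsics, pixels), "extrinsics" (4x4, takes a point from camera to world coordinates). Camera axes: x right, y down, z forward; pixel columns grow to the right and rows downward; lengths in m; the calibration is good to about 2 mm. A picture is of the moment at which its call begins. calibration takes no time and is no camera call.
- bot.hand_in(): hands the job in; it is judged then, once.
The state is a dict: "t": time; "q": joint angles; "joint_vel": joint speeds; "joint_torque": joint torques, N m; "eef_pos": TCP position; "tool_rot": TCP orientation; "contact_force": force on the tool from outside, world axes, zero at the start; "torque": the same for the moment, N m; "gripper_width": opening from 0.0 (shut) to 1.0 (fully open); "grasp_force": force on a finger pad.
Only numpy, scipy, OpenCV 4.12 (cv2) and the standard library are available. Lean on these libraries where they do the work, as an engineer would, in place of code of your own. Each camera call takes 0.05 s, during which the arm holds its last target. There are 200 camera calls.

TASK

A spent filter cartridge is stuck in the clear tube. Take the push rod from its rest and push the cartridge out through the tube with the rod, so that it drops into the steel tray at the far end, never touching it with the gripper. Then draw the rod out, lay it back in its rest the way it lay at the start and let go of it, leaving the can, the bottle, the beaker and the pocket meter where they stand.

Things in the scene. Friction and masses are not known exactly. Their poses are not given: they have to be found in the camera images.
- tube_stand: Fixed stand: clear level tube in two steel brackets on a grey base 100 x 90 x 10 mm, with a steel tray at one end. Origin: on the bench under the tube's middle; +x along the tube towards the tray, z up. The tube's axis runs along x at y = 0, z = 105 mm. Tube 90 mm long (mouths at x = -45 and +45 mm), 44 mm outside, bore 36 mm. A steel clip housing 18 mm wide on its top at x = 25 mm reaches z = 149 mm.
- cartridge: Spent filter cartridge: pink cylinder with white ends, 60 mm long, 32 mm in diameter, 40 to 80 g. Origin at its centre, x along its length. It lies in the bore, its centre between 10 mm before the tube's middle and 5 mm past it (towards the tray), its axis 2 mm below the tube's. A spring clip in the bore's top holds it: 4 to 10 N to push. It drops only when its rear end is about at the tray-side mouth.
- rod: Push rod, 191 mm, 120 to 190 g: blue square grip 66 mm long, 24 x 24 mm across; steel shaft 12 mm in diameter, 115 mm long; black rubber tip 20 mm in diameter, 10 mm long. Origin: centre of the grip, on the rod's axis; +x along the rod to the tip, whose end face is at x = 158 mm; the grip spans x -33 to 33 mm. Centre of mass about 75 mm from the origin, on the shaft.
- rod_tip (a point): Centre of the end face of the rod's rubber tip
- tube_mouth (a point): Centre of the tube's open mouth away from the tray, where the rod goes in. From here the bore is free 10 mm round its axis all the way through; the spring clip hangs 13.5 mm above the axis at 55 to 85 mm from this mouth.
- tray (a point): Centre of the steel tray's floor, 16 mm above the bench and 125 mm from the tube's middle along the stand's x. Outside the tray is 150 mm along the tube by 120 mm across, walls 4 mm thick, rim 57 mm above the bench; its near wall begins 5 mm past the tube's end.
- rod_rest: Fixed grey rest: base plate 150 x 80 x 8 mm with two posts topped by 90 degree V notches (10 mm thick, tops 69 mm high) at x = 50 and 130 mm that carry the rod's shaft. Origin: on the bench under the rod's origin as it lies at the start; +x along the lying rod to its tip, z up. The lying rod's axis is 60 mm above the bench; its grip hangs free beside the posts.
- can: Aluminium drinks can, 66 mm in diameter, 115 mm high, standing; origin under its centre. To be left alone
- bottle: Blue reagent bottle with a white cap, 64 mm in diameter, 150 mm high, standing; origin under its centre. To be left alone
- beaker: Glass beaker, 72 mm in diameter, 95 mm high, standing; origin under its centre. To be left alone
- meter: White pocket meter, 45 x 150 x 24 mm, lying; origin under its centre. To be left alone
There are look-alikes about, which are no part of the job. There is more than one size of the rod; the one meant has the size given above.

How it is judged:
On the way, in this order (a step that is already met when the one before it is completed fails the run):
1. the rod's tip is inside the tube, having entered at the end away from the tray (x of rod_tip in the frame of tube_stand between -0.038 and 0.045 m and y of rod_tip in the frame of tube_stand between -0.012 and 0.012 m and z of rod_tip in the frame of tube_stand between 0.093 and 0.117 m and angle between the x axis of rod and the x axis of tube_stand, either way round below 0.2 rad and x of rod in the frame of tube_stand below -0.08 m), for 0.1 s.
2. the cartridge has been pushed out and lies in the tray, the rod's tip still in the tube or just past its far mouth (x of cartridge in the frame of tube_stand between 0.055 and 0.195 m and y of cartridge in the frame of tube_stand between -0.055 and 0.055 m and z of cartridge in the frame of tube_stand below 0.065 m and x of rod_tip in the frame of tube_stand above -0.045 m and y of rod_tip in the frame of tube_stand between -0.015 and 0.015 m and z of rod_tip in the frame of tube_stand between 0.09 and 0.12 m), for 0.1 s.
At the end, for the whole second after the job is handed in: The cartridge rests inside the steel tray; the rod lies still in both V notches of its rest, tip the same way as at the start, within 15 mm along the rest of where it lay, released (x of cartridge in the frame of tube_stand between 0.055 and 0.195 m and y of cartridge in the frame of tube_stand between -0.055 and 0.055 m and z of cartridge in the frame of tube_stand below 0.065 m and linear speed of each of cartridge, rod below 0.02 m/s and x of rod in the frame of rod_rest between -0.015 and 0.015 m and y of rod in the frame of rod_rest between -0.006 and 0.006 m and z of rod in the frame of rod_rest between 0.054 and 0.066 m and x of rod_tip in the frame of rod_rest above 0.13 m and angle between the x axis of rod and the x axis of rod_rest, either way round below 0.08 rad); the robot touches nothing.
It fails at once if the gripper touches the cartridge (contact force between the fingers and cartridge above 0.5 N).
It fails at once if the can is moved more than 30 mm (distance of can from where it was at the start of the episode above 0.03 m).
It fails at once if the bottle is moved more than 30 mm (distance of bottle from where it was at the start of the episode above 0.03 m).
It fails at once if the beaker is moved more than 30 mm (distance of beaker from where it was at the start of the episode above 0.03 m).
It fails at once if the meter is moved more than 30 mm (distance of meter from where it was at the start of the episode above 0.03 m).
It also fails if it takes over 48 s, if anything falls off the work surface, if the arm or the gripper's body presses on something with over 40 N, if the wrist force passes 120 N, or if a joint passes its speed limit or range.

## Working session

There is one attempt and no reset: what is moved stays moved. The work goes in short steps, Python scripts to look and compute and a tool call to move; the robot and the scene stay as the last step left them, time stands still between calls to the robot, and variables do not carry over. Pictures are saved under pics/ and viewed, at most 10 in all, crops included, and the job is handed in when it is done.

Besides the shell and the picture viewer there is one more tool, called after ">>>" by a JSON object that holds its "name" and its "arguments". move_arm: Moves the arm, as the interface text tells. Its arguments: {"type":"object","properties":{"commands":{"type":"array","items":{"type":"array","items":{"type":"array","items":{"type":"number"}}}},"squeeze":{"type":"number"}},"required":["commands"]}

```bash
mkdir -p pics && cat > h.py <<'E'
import numpy as np, cv2
from station import bot, imaging
def shot(cam,name):
    im=imaging.read_camera(cam); cv2.imwrite(f'pics/{name}.png',im[:,:,::-1]); return im
def ray(cam,u,v):
    c=imaging.calibration(cam);K=np.array(c['intrinsics']);T=np.array(c['extrinsics'])
    d=T[:3,:3]@np.linalg.inv(K)@np.array([u,v,1.]);return T[:3,3],d/np.linalg.norm(d)
def onz(cam,u,v,z):
    o,d=ray(cam,u,v);return o+d*(z-o[2])/d[2]
def proj(cam,p):
    c=imaging.calibration(cam);K=np.array(c['intrinsics']);T=np.linalg.inv(np.array(c['extrinsics']))
    q=K@(T[:3,:3]@np.asarray(p,float)+T[:3,3]);return q[:2]/q[2]
E
python3 - <<'E'
from h import *
a=shot('top','t0');b=shot('side','s0')
np.set_printoptions(precision=4,suppress=True)
for n in('top','side'):print(imaging.calibration(n))
print(bot.get_obs())
E
```

```text
{'intrinsics': array([[410.1791,   0.    , 281.9538],
       [  0.    , 410.1791, 213.5569],
       [  0.    ,   0.    ,   1.    ]]), 'extrinsics': array([[-0.0265, -0.9889,  0.1464,  0.4137],
       [-0.9994,  0.0296,  0.0188, -0.0839],
       [-0.023 , -0.1458, -0.989 ,  0.9842],
       [ 0.    ,  0.    ,  0.    ,  1.    ]])}
{'intrinsics': array([[532.474 ,   0.    , 279.3101],
       [  0.    , 532.474 , 207.3353],
       [  0.    ,   0.    ,   1.    ]]), 'extrinsics': array([[ 0.9669, -0.1639,  0.1957,  0.3502],
       [-0.2552, -0.6025,  0.7562, -0.9695],
       [-0.006 , -0.7811, -0.6244,  0.8323],
       [ 0.    ,  0.    ,  0.    ,  1.    ]])}
{'t': 0.1, 'q': array([ 1.0348,  0.4778,  0.0224,  1.5563, -0.0115,  1.1093, -0.0831]), 'joint_vel': array([-0.0006, -0.0013,  0.0004,  0.0005, -0.0003, -0.0005, -0.0008]), 'joint_torque': array([  0.0051, -59.7757,   1.6139, -28.1952,   0.0128,   0.005 ,
        -0.    ]), 'eef_pos': array([ 0.2798, -0.6137,  0.2304]), 'tool_rot': array([-0.0008,  0.9772,  0.2123, -0.0003]), 'contact_force': array([-0.7078,  0.3097, -0.2483]), 'torque': array([ 0.0006,  0.0214, -0.0105]), 'grasp_force': 0.0, 'gripper_width': 0.9997900830580595}
```

View pics/t0.png

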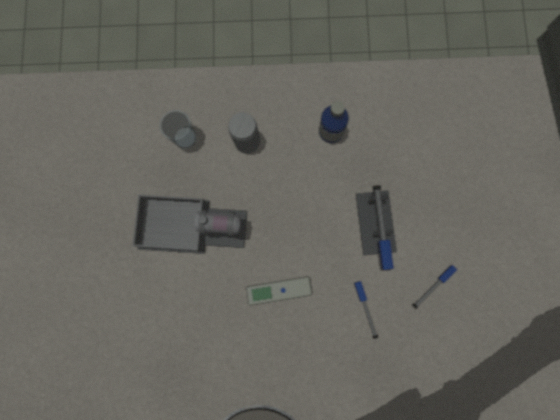

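View pics/s0.png

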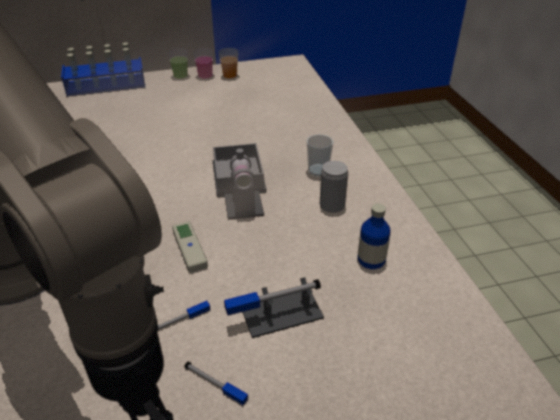

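The top view shows three rods. The first lies in the rest, with its grip at (386,255) and tip at (377,188). The other two lie on the bench, at (361,292)–(375,336) and (447,273)–(415,306), and both look shorter. The one in the rest fits the description. The tube is at (220,223) with the tray to its left (+y), so the rod goes in from the right. I'll check this with enlarged crops.

```bash
python3 - <<'E'
from h import *
a=cv2.imread('pics/t0.png');b=cv2.imread('pics/s0.png')
def crop(im,x,y,w,h): return cv2.convertScaleAbs(cv2.resize(im[y:y+h,x:x+w],(400,300),interpolation=cv2.INTER_CUBIC),alpha=1.8)
m=np.vstack([np.hstack([crop(a,340,175,120,90+0),crop(a,130,180,120,90)]),np.hstack([crop(b,210,260,120,90),crop(b,195,140,80,60+20-20)])])
cv2.imwrite('pics/c0.png',m)
def blue(im): 
    h=cv2.cvtColor(im,cv2.COLOR_BGR2HSV);return cv2.inRange(h,(110,120,50),(130,255,255))
for n,im in(('top',a),('side',b)):
    k,l,st,ce=cv2.connectedComponentsWithStats(blue(im))
    for i in range(1,k):
        if 30<st[i,4]<3000:
            p=np.argwhere(l==i)[:,::-1].astype(np.float32);print(n,st[i],ce[i].round(1),cv2.minAreaRect(p))
for g,t in(((386,255),(377,188)),):print(onz('top',*g,.06),onz('top',*t,.06))
for g,t in(((361,292),(375,336)),((448,272),(415,306))):
    A,B=onz('top',*g,.01),onz('top',*t,.01);print(A,B,np.linalg.norm(A-B))
E
```

```text
top [322 108  25  22 227] [332.5 121.1] ((333.093505859375, 120.42635345458984), (23.631736755371094, 18.149599075317383), 25.20112419128418)
top [379 240  14  29 256] [385.6 253.9] ((385.5244140625, 254.21951293945312), (28.16004180908203, 10.270132064819336), 83.6598129272461)
top [440 266  16  16  95] [447.3 273.3] ((447.2500305175781, 273.25), (4.949747085571289, 16.970561981201172), 45.0)
top [356 282  10  19  85] [360.3 291.1] ((360.4000244140625, 291.20001220703125), (18.973661422729492, 5.0596442222595215), 71.56504821777344)
side [ 61  58  81  35 950] [96.3 70.8] ((101.4404296875, 75.28180694580078), (27.528217315673828, 80.85513305664062), 84.73760223388672)
side [81 79 11  8 36] [85.8 81.5] ((86.5, 82.5), (7.0601806640625, 9.805807113647461), 78.69007110595703)
side [361 217  29  29 511] [375.2 230.3] ((375.5265808105469, 231.10174560546875), (27.939409255981445, 26.998689651489258), 48.8140754699707)
side [360 262  15   7  36] [367.9 265.4] ((366.9811096191406, 265.0660400390625), (15.109660148620605, 4.258177280426025), 15.945395469665527)
side [225 293  35  21 363] [241.5 301.8] ((242.1752166748047, 303.17169189453125), (15.229455947875977, 34.66594696044922), 75.37911987304688)
side [187 301  22  15 155] [198.2 308.3] ((198.20620727539062, 308.9639587402344), (9.036581039428711, 21.93147850036621), 66.03751373291016)
side [222 383  25  21 248] [234.1 392.4] ((234.17648315429688, 392.7058410644531), (26.7537784576416, 10.975909233093262), 30.963754653930664)
[ 0.4500668  -0.29598332  0.06      ] [ 0.60301861 -0.28518536  0.06      ]
[ 0.36805541 -0.24423948  0.01      ] [ 0.26835144 -0.27074107  0.01      ] 0.10316596437291972
[ 0.40866549 -0.44859657  0.01      ] [ 0.33316128 -0.36655375  0.01      ] 0.1114984810706438
```

View pics/c0.png

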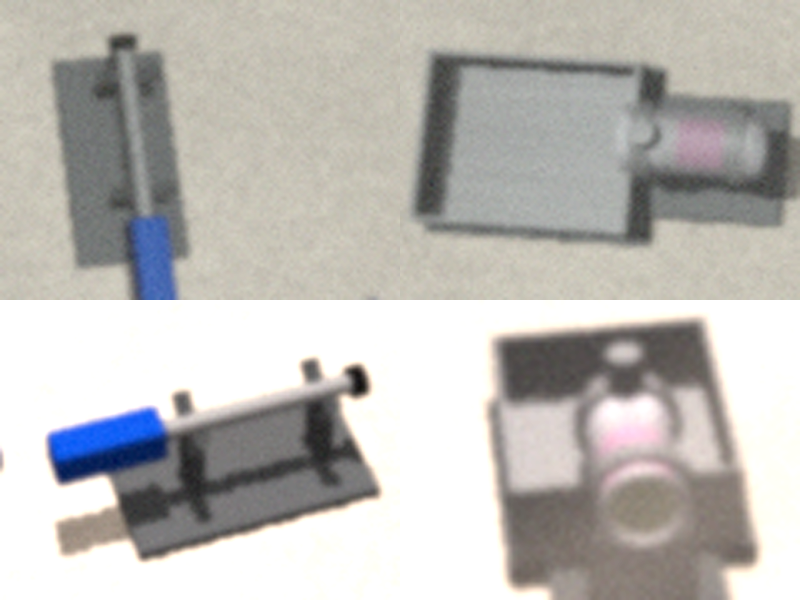

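The rod in the rest is the right one: about 190 mm long with a thick blue grip, where the bench rods measure roughly 120–130 mm. Its tip is at about (377,187) in the top view. The tube mouth ring is at about (244,181) in the side view. Next I'll compute the poses.

```bash
python3 - <<'E'
from h import *
np.set_printoptions(precision=4,suppress=True)
print('--rod top: shaft pts z.06 / grip centre z.072')
for u,v in((378.1,193),(382.6,239.5),(376.9,186.5)):print(onz('top',u,v,.06))
print(onz('top',385.5,254.2,.07))
def tri(pt,ps):
    (o1,d1),(o2,d2)=ray('top',*pt),ray('side',*ps)
    s=np.linalg.lstsq(np.c_[d1,-d2],o2-o1,rcond=None)[0];A,B=o1+s[0]*d1,o2+s[1]*d2;return (A+B)/2,np.linalg.norm(A-B)
print('tip tri',tri((376.9,187.2),(210+357*.3,260+80*.3)), 'grip tri',tri((385.5,254.2),(242.2,302.5)))
print('--tray rim z.057');
R=[onz('top',u,v,.057)for u,v in((139,195.6),(209.5,201),(205,252.6),(134.5,244.5))];print(np.array(R))
for i in range(4):
    d=R[(i+1)%4]-R[i];print(np.linalg.norm(d),np.degrees(np.arctan2(d[1],d[0])))
print('--base right corners z.01');B=[onz('top',u,v,.01)for u,v in((247,210.6),(245.5,246.6))];print(B,(B[0]+B[1])/2)
print('mouth side',onz('side',244,181,.105),'mouth top',onz('top',239.5,223.5,.115))
E
```

```text
--rod top: shaft pts z.06 / grip centre z.072
[ 0.5913 -0.287   0.06  ]
[ 0.4849 -0.2906  0.06  ]
[ 0.6065 -0.2852  0.06  ]
[ 0.4515 -0.2927  0.07  ]
tip tri (array([ 0.6042, -0.2853,  0.058 ]), np.float64(0.0022203986052743607)) grip tri (array([ 0.4512, -0.2951,  0.0594]), np.float64(0.0014512267049921089))
--tray rim z.057
[[0.6029 0.2641 0.057 ]
 [0.5852 0.1    0.057 ]
 [0.4668 0.1103 0.057 ]
 [0.4897 0.2716 0.057 ]]
0.16509538064784096 -96.173771726736
0.11878339853910617 175.0220197724306
0.16298456302866807 81.92826860027095
0.11345607675882571 -3.810126545040149
--base right corners z.01
[array([0.5676, 0.0186, 0.01  ]), array([0.4811, 0.0234, 0.01  ])] [0.5243 0.021  0.01  ]
mouth side [0.5238 0.0281 0.105 ] mouth top [0.5236 0.024  0.115 ]
```

>>> {"name": "move_arm", "arguments": {"commands": [[[0,0,0,0,0,10.6,0.085],[0,0,0,0,0,10.6,0.085],[0.0198,-0.0309,0.008,0,0,0,0.085],[0.0198,-0.0309,0.008,0,0,0,0.085],[0.0198,-0.0309,0.008,0,0,0,0.085],[0.0198,-0.0309,0.008,0,0,0,0.085],[0.0198,-0.0309,0.008,0,0,0,0.085],[0.0198,-0.0309,0.008,0,0,0,0.085],[0.0198,-0.0309,0.008,0,0,0,0.085],[0.0198,-0.0309,0.008,0,0,0,0.085],[0.0198,-0.0309,0.008,0,0,0,0.085],[0.0198,-0.0309,0.008,0,0,0,0.085],[0,0,0,0,0,0,0.06],[0,0,0,0,0,0,0.06]]], "squeeze": 80}}

```text
t: 1.85
eef_pos: [0.4594, -0.2947, 0.1512]
tool_rot: [0.0, 1.0, 0.029, -0.0]
contact_force: [-0.4, 0.1, 0.0]
gripper_width: 0.698
grasp_force: 0.0
```

>>> {"name": "move_arm", "arguments": {"commands": [[[0,0,0.022,0,0,0,0.06],[0,0,0.022,0,0,0,0.06],[0,0,0.022,0,0,0,0.06],[0,0,0.022,0,0,0,0.06],[0,0,0.021,0,0,0,0.06],[0,0,0,0,0,0,0.06],[0,0,0,0,0,0,0.06]]]}}

```text
t: 2.72
eef_pos: [0.4599, -0.2954, 0.043]
tool_rot: [0.0, 1.0, 0.028, 0.0]
contact_force: [-0.9, 0.5, 0.3]
gripper_width: 0.703
grasp_force: 0.0
```

```bash
python3 - <<'E'
from h import *
a=shot('top','t1');b=shot('side','s1')
f=lambda im,x,y:cv2.convertScaleAbs(cv2.resize(im[y:y+100,x:x+130,::-1],(400,308),interpolation=cv2.INTER_CUBIC),alpha=1.6)
cv2.imwrite('pics/c1.png',np.hstack([f(a,320,180),f(b,200,250)]))
E
```

```text
(no output)
```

View pics/c1.png

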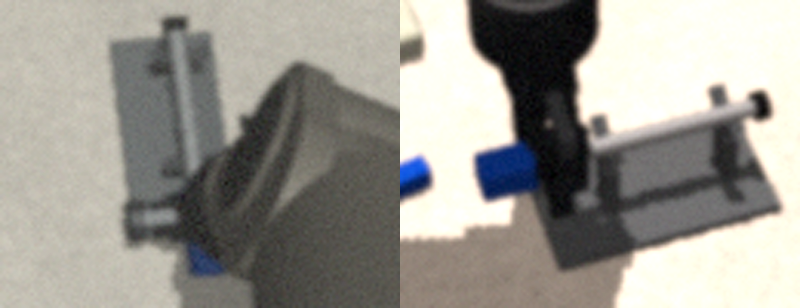

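The fingers straddle the front of the blue grip: grip rear at about (490,170) in the right crop, fingers at about (560,150). I'll close and lift.

>>> {"name": "move_arm", "arguments": {"commands": [[[0,0,0,0,0,0,0.015],[0,0,0,0,0,0,0.015],[0,0,0,0,0,0,0.015],[0,0,0,0,0,0,0.015],[0,0,0,0,0,0,0.015],[0,0,0,0,0,0,0.015]]], "squeeze": 90}}

```text
t: 3.58
eef_pos: [0.4601, -0.2947, 0.0426]
tool_rot: [0.0, 1.0, 0.029, 0.0]
contact_force: [-0.8, -1.1, 5.9]
gripper_width: 0.265
grasp_force: 88.2
```

>>> {"name": "move_arm", "arguments": {"commands": [[[0,0,-0.01,0,0,0,0.015],[0,0,-0.02,0,0,0,0.015],[0,0,-0.02,0,0,0,0.015],[0,0,-0.02,0,0,0,0.015],[0,0,0,0,0,-10.28,0.015],[0,0,0,0,0,-10.28,0.015],[0,0,0,0,0,-10.28,0.015],[0,0,0,0,0,-10.28,0.015],[0,0,0,0,0,-10.28,0.015],[0,0,0,0,0,-10.28,0.015],[0,0,0,0,0,-10.28,0.015],[0,0,0,0,0,-10.28,0.015],[0.0236,0.0064,0,0,0,0,0.015],[0.0236,0.0064,0,0,0,0,0.015],[0.0236,0.0064,0.005,0,0,0,0.015],[0.0236,0.0064,0.01,0,0,0,0.015],[0.0236,0.0064,0.01,0,0,0,0.015],[0.0236,0.0064,0,0,0,0,0.015],[0,0,0,0,0,0,0.015],[0,0,0,0,0,0,0.015]]]}}

```text
t: 6.08
eef_pos: [0.5086, -0.1567, 0.0873]
tool_rot: [-0.0, 0.734, 0.679, -0.001]
contact_force: [-1.1, -0.4, -1.6]
gripper_width: 0.265
grasp_force: 88.2
```

```bash
python3 - <<'E'
from h import *
a=shot('top','t2');b=shot('side','s2')
f=lambda im,x,y,w,h:cv2.convertScaleAbs(cv2.resize(im[y:y+h,x:x+w,::-1],(400,400),interpolation=cv2.INTER_CUBIC),alpha=1.6)
cv2.imwrite('pics/c2.png',np.hstack([f(a,190,170,100,100),f(b,180,140,100,100)]))
E
```

```text
(no output)
```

View pics/c2.png

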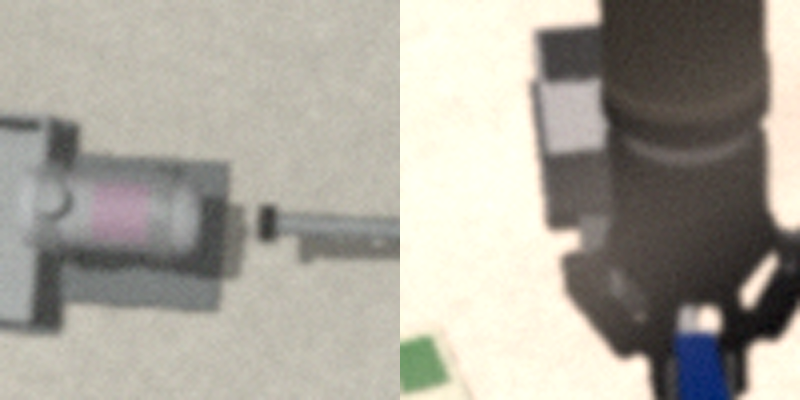

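The top crop shows the tip at (268,222), about 30 mm short of the mouth at (195,216) and nearly in line with it. The arm blocks the side view. I'll measure the alignment in the plane of the axis.

```bash
python3 - <<'E'
from h import *
np.set_printoptions(precision=4,suppress=True)
im=cv2.imread('pics/t2.png');h=cv2.cvtColor(im,cv2.COLOR_BGR2HSV)
f=im.astype(int); pink=((f[:,:,2]-f[:,:,1])>18).astype(np.uint8); pink[:,:195]=0;pink[:,250:]=0;pink[:190]=0;pink[260:]=0
p=np.argwhere(pink)[:,::-1];print('pink',len(p),p.mean(0),cv2.minAreaRect(p.astype(np.float32)),onz('top',*p.mean(0),.108))
g=cv2.cvtColor(im,cv2.COLOR_BGR2GRAY)
d=np.argwhere(g[215:236,252:262]<55)[:,::-1]+[252,215];print('tip',len(d),d.mean(0),d.min(0),d.max(0),onz('top',*d.mean(0),.107))
for x in range(205,291,6 ):print(x,g[205:240,x])
E
```

```text
pink 0 [nan nan] ((0.0, 0.0), (0.0, 0.0), 0.0) [nan nan nan]
tip 23 [256.4783 225.3043] [255 222] [258 229] [ 0.5196 -0.0116  0.107 ]
205 [44 44 46 49 51 57 64 68 73 78 81 87 90 92 95 95 84 76 68 83 99 99 92 87
 81 70 63 56 52 43 50 58 64 64 67]
211 [112 109 105  90  81  80  77  77  80  84  92  97 101 107 103 107 107 108
 106 107 106  98  96  91  86  75  68  57  48  47  48  48  59  71  75]
217 [114 116 110  95  84  76  72  77  82  84  87  88  96  97 101 103 103 102
 102 103  98  95  93  89  86  82  73  64  54  47  51  47  57  68  77]
223 [115 117 113 108  92  79  75  77  79  81  84  87  94  97  98 102 101 104
 104 102 103  97  93  89  86  81  75  68  56  50  48  56  74  78  77]
229 [119 117 115 111  94  80  72  70  78  79  81  85  84  90  94  99 102 105
 102 101  91  89  90  86  85  80  76  73  64  57  52  49  62  74  78]
235 [117 115 116 114 102  85  74  67  67  72  75  83  90  97  97 102 106 104
 105 108 105 103 102 100  94  90  84  75  64  53  48  47  50  57  72]
241 [113 116 118 115 109  91  75  76  76  76  75  76  77  71  59  53  49  45
  51  53  47  50  48  50  45  47  47  42  
[... 574 characters left out ...]
  79  79  79  80  82  92 109 117 122 122]
271 [116 118 115 115 116 117 116 116 114 119 114 112 115 112 113 112 112 109
  97  89  94  95  90  80  71  71  73  72  76  89 108 117 115 115 114]
277 [114 117 115 115 115 116 116 118 117 112 116 118 115 120 115 118 115 116
 108  93  96  98  90  84  79  76  71  75  76  84 106 115 114 118 115]
283 [116 115 117 116 118 120 117 118 114 113 112 116 115 115 116 116 115 111
 107  93  91  96  96  89  82  87  81  72  73  86 103 113 115 116 116]
289 [116 113 112 114 113 118 118 120 117 116 117 115 113 111 113 116 115 111
 109  96  89  93  93  89  75  69  71  74  76  85 104 114 117 116 116]<stdin>:5: RuntimeWarning: Mean of empty slice.
  ret = um.true_divide(
```

```bash
python3 - <<'E'
from h import *
np.set_printoptions(precision=4,suppress=True)
im=cv2.GaussianBlur(cv2.imread('pics/t2.png'),(3,3),0).astype(int)
r=im[:,:,2]-im[:,:,1]
m=np.zeros(r.shape,bool);m[200:245,200:250]=r[200:245,200:250]>12
p=np.argwhere(m)[:,::-1];print(len(p),p.min(0),p.max(0))
for x in range(p[:,0].min(),p[:,0].max()+1):
    y=p[p[:,0]==x,1]
    if len(y)>5:print(x,y.min(),y.max(),y.mean())
c=p.mean(0);print(c,onz('top',*c,.108),onz('top',*c,.103))
c=[238,222.7];print('mouth',onz('top',*c,.112))
T=np.array([.5196,-.0116]);
print('shaft', [onz('top',u,v,.107)[:2] for u,v in((265,226.0),(289,226.6))])
E
```

```text
126 [214 217] [225 228]
214 219 226 222.5
215 218 227 222.5
216 218 227 222.5
217 218 228 223.0
218 218 228 223.0
219 217 228 222.5
220 217 228 222.5
221 217 228 222.5
222 217 228 222.5
223 217 228 222.5
224 217 228 222.5
[219.4841 222.5476] [0.5278 0.0682 0.108 ] [0.5284 0.0691 0.103 ]
mouth [0.5258 0.0276 0.112 ]
shaft [array([ 0.5175, -0.03  ]), array([ 0.5147, -0.0816])]
```

>>> {"name": "move_arm", "arguments": {"commands": [[[0.004,0.002,0,0,0,0,0.015],[0.006,0,0,0,0,0,0.015],[0.006,0,0,0,0,0,0.015],[0.006,0,0,0,0,0,0.015],[0.006,0,0,0,0,0,0.015],[0.006,0,0,0,0,0,0.015],[0.006,0,0,0,0,0,0.015],[0.003,0,0,0,0,0,0.015],[0,0,0,0,0,0,0.015],[0,0,0,0,0,0,0.015]]]}}

```text
t: 7.42
eef_pos: [0.5144, -0.1146, 0.0874]
tool_rot: [0.0, 0.734, 0.679, -0.0]
contact_force: [-0.4, -5.8, 0.1]
gripper_width: 0.263
grasp_force: 88.3
```

```bash
python3 - <<'E'
from h import *
a=shot('top','t3');b=shot('side','s3')
f=lambda im,x,y,w,h:cv2.convertScaleAbs(cv2.resize(im[y:y+h,x:x+w,::-1],(400,400),interpolation=cv2.INTER_CUBIC),alpha=1.6)
cv2.imwrite('pics/c3.png',np.hstack([f(a,195,185,80,80),f(b,180,120,120,120)]))
E
```

```text
(no output)
```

View pics/c3.png

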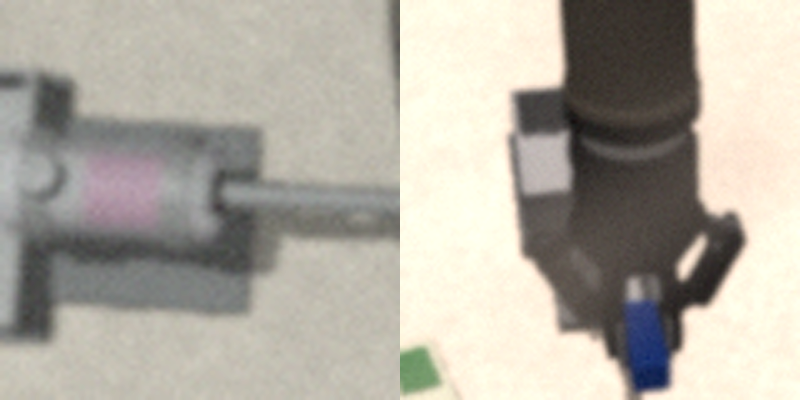

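The tip is inside the mouth, centred at (215,190) in the left crop, and pressing axially with 5.8 N. I'll push on in small steps and check that the pink band moves.

>>> {"name": "move_arm", "arguments": {"commands": [[[0.004,0,0,0,0,0,0.015],[0.004,0,0,0,0,0,0.015],[0.004,0,0,0,0,0,0.015],[0.003,0,0,0,0,0,0.015],[0,0,0,0,0,0,0.015]]]}}

```text
t: 8.15
eef_pos: [0.5156, -0.0994, 0.0874]
tool_rot: [0.0, 0.734, 0.679, -0.0]
contact_force: [-0.0, -5.4, -1.1]
gripper_width: 0.268
grasp_force: 88.3
```

```bash
cat >> h.py <<'E'
def pink():
    im=cv2.GaussianBlur(imaging.read_camera('top'),(3,3),0).astype(int)
    r=im[:,:,0]-im[:,:,1];m=np.zeros(r.shape,bool);m[190:255,130:250]=r[190:255,130:250]>12
    p=np.argwhere(m)[:,::-1];return len(p),p.mean(0),p.min(0),p.max(0)
E
python3 -c "
from h import *
print(pink())"
```

```text
(112, array([214.27678571, 223.09821429]), array([206, 217]), array([219, 228]))
```

>>> {"name": "move_arm", "arguments": {"commands": [[[0.006,0,0,0,0,0,0.015],[0.006,0,0,0,0,0,0.015],[0.006,0,0,0,0,0,0.015],[0.006,0,0,0,0,0,0.015],[0.006,0,0,0,0,0,0.015],[0.006,0,0,0,0,0,0.015],[0.006,0,0,0,0,0,0.015],[0.006,0,0,0,0,0,0.015],[0.006,0,0,0,0,0,0.015],[0.006,0,0,0,0,0,0.015],[0.006,0,0,0,0,0,0.015],[0.002,0,0,0,0,0,0.015],[0,0,0,0,0,0,0.015],[0,0,0,0,0,0,0.015]]]}}

```text
t: 9.95
eef_pos: [0.5208, -0.0305, 0.0872]
tool_rot: [-0.0, 0.734, 0.679, 0.0]
contact_force: [-0.4, -0.3, -1.7]
gripper_width: 0.263
grasp_force: 88.2
```

```bash
python3 - <<'E'
from h import *
print(pink())
a=shot('top','t4')
cv2.imwrite('pics/c4.png',cv2.convertScaleAbs(cv2.resize(a[180:270,130:265,::-1],(600,400),interpolation=cv2.INTER_CUBIC),alpha=1.6))
E
```

```text
(247, array([163.61538462, 230.06882591]), array([155, 222]), array([173, 238]))
```

View pics/c4.png

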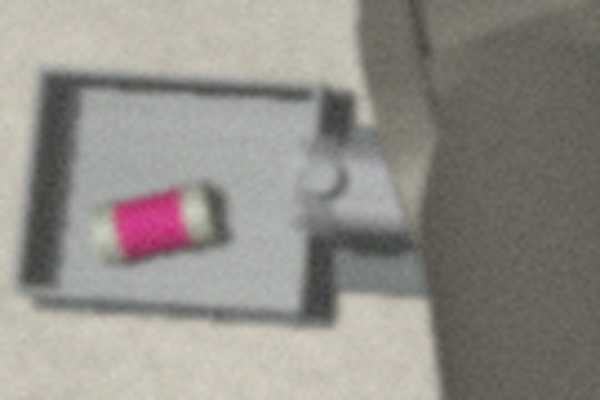

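The cartridge lies in the tray, at (155,222) in the crop. I'll withdraw the rod and carry it back above the rest.

>>> {"name": "move_arm", "arguments": {"commands": [[[0,0,0,0,0,0,0.015],[-0.016,0,0,0,0,0,0.015],[-0.016,0,0,0,0,0,0.015],[-0.016,0,0,0,0,0,0.015],[-0.016,0,0,0,0,0,0.015],[-0.016,0,0,0,0,0,0.015],[-0.016,0,0,0,0,0,0.015],[-0.016,0,0,0,0,0,0.015],[-0.016,0,0,0,0,0,0.015],[-0.0234,-0.0066,-0.005,0,0,0,0.015],[-0.0234,-0.0066,-0.005,0,0,0,0.015],[-0.0234,-0.0066,-0.005,0,0,0,0.015],[-0.0234,-0.0066,-0.005,0,0,0,0.015],[-0.0234,-0.0066,-0.005,0,0,0,0.015],[-0.0234,-0.0066,0,0,0,0,0.015],[0,0,0,0,0,0,0.015]]]}}

```text
t: 12.05
eef_pos: [0.4594, -0.2977, 0.1122]
tool_rot: [0.0, 0.735, 0.678, -0.0]
contact_force: [0.1, 0.9, -2.5]
gripper_width: 0.266
grasp_force: 88.2
```

>>> {"name": "move_arm", "arguments": {"commands": [[[0,0,0,0,0,10.28,0.015],[0,0,0,0,0,10.28,0.015],[0,0,0,0,0,10.28,0.015],[0,0,0,0,0,10.28,0.015],[0,0,0,0,0,10.28,0.015],[0,0,0,0,0,10.28,0.015],[0,0,0,0,0,10.28,0.015],[0,0,0,0,0,10.28,0.015],[0,0,0,0,0,0,0.015],[0,0,0,0,0,0,0.015]]]}}

```text
t: 13.3
eef_pos: [0.4608, -0.2945, 0.1122]
tool_rot: [-0.0, 1.0, 0.031, -0.0]
contact_force: [-0.1, 0.2, -0.5]
gripper_width: 0.264
grasp_force: 88.2
```

```bash
python3 - <<'E'
from h import *
np.set_printoptions(precision=4,suppress=True)
o=bot.get_obs();print(o['eef_pos'],o['tool_rot'])
a=shot('top','t5');b=shot('side','s5')
f=lambda im,x,y:cv2.convertScaleAbs(cv2.resize(im[y:y+100,x:x+130,::-1],(400,308),interpolation=cv2.INTER_CUBIC),alpha=1.6)
cv2.imwrite('pics/c5.png',np.hstack([f(a,320,180),f(b,200,235)]))
E
```

```text
[ 0.4608 -0.2945  0.1122] [-0.0002  0.9995  0.0311 -0.    ]
```

View pics/c5.png

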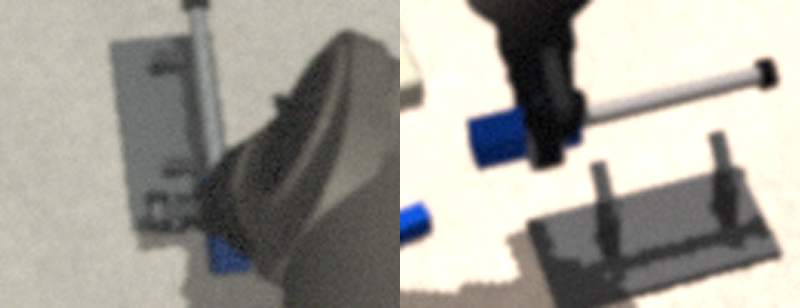

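The rod is level and in the same pose in the fingers, right above the notches: tip at (765,73), posts at (600,170) and (718,140) in the right crop. I'll lower it and release.

>>> {"name": "move_arm", "arguments": {"commands": [[[0,0,0.016,0,0,0,0.015],[0,0,0.016,0,0,0,0.015],[0,0,0.016,0,0,0,0.015],[0,0,0.012,0,0,0,0.015],[0,0,0.005,0,0,0,0.015],[0,0,0.004,0,0,0,0.015],[0,0,0,0,0,0,0.015],[0,0,0,0,0,0,0.015]]]}}

```text
t: 14.4
eef_pos: [0.4609, -0.2951, 0.0437]
tool_rot: [0.0, 1.0, 0.029, 0.0]
contact_force: [-0.8, 0.3, -1.0]
gripper_width: 0.268
grasp_force: 88.4
```

>>> {"name": "move_arm", "arguments": {"commands": [[[0,0,0.001,0,0,0,0.015],[0,0,0,0,0,0,0.015],[0,0,0,0,0,0,0.03],[0,0,0,0,0,0,0.045],[0,0,0,0,0,0,0.06],[0,0,0,0,0,0,0.06],[0,0,0,0,0,0,0.06],[0,0,0,0,0,0,0.06],[0,0,-0.01,0,0,0,0.06],[0,0,-0.02,0,0,0,0.06],[0,0,-0.03,0,0,0,0.06],[0,0,-0.03,0,0,0,0.06],[0,0,-0.03,0,0,0,0.06],[-0.03,0.04,0,0,0,0,0.06],[-0.03,0.04,0,0,0,0,0.06],[-0.03,0.04,0,0,0,0,0.06],[-0.03,0.04,0,0,0,0,0.06],[0,0,0,0,0,0,0.06]]]}}

```text
t: 16.65
eef_pos: [0.3461, -0.4659, 0.1631]
tool_rot: [0.001, 1.0, 0.025, -0.001]
contact_force: [1.0, -0.1, 0.4]
gripper_width: 0.705
grasp_force: 0.0
```

```bash
python3 - <<'E'
from h import *
np.set_printoptions(precision=4,suppress=True)
a=shot('top','t6');b=shot('side','s6')
f=lambda im,x,y,w,h:cv2.convertScaleAbs(cv2.resize(im[y:y+h,x:x+w,::-1],(400,300),interpolation=cv2.INTER_CUBIC),alpha=1.6)
cv2.imwrite('pics/c6.png',np.vstack([np.hstack([f(a,340,175,120,90),f(b,210,260,120,90)]),np.hstack([f(a,0,0,560,420),f(b,0,0,560,420)])]))
print(pink())
h=cv2.cvtColor(b,cv2.COLOR_RGB2HSV);m=cv2.inRange(h,(110,120,50),(130,255,255))
k,l,st,ce=cv2.connectedComponentsWithStats(m);print([(st[i],ce[i]) for i in range(1,k) if 100<st[i,4]<600])
E
```

```text
(241, array([163.6432, 230.0581]), array([155, 222]), array([173, 238]))
[(array([118,  58,  24,  14, 200], dtype=int32), array([131.545,  65.135])), (array([361, 217,  29,  29, 559], dtype=int32), array([374.8211, 231.3095])), (array([225, 293,  35,  21, 434], dtype=int32), array([242.4747, 302.7419])), (array([222, 383,  25,  21, 245], dtype=int32), array([234.4204, 392.7633]))]
```

View pics/c6.png

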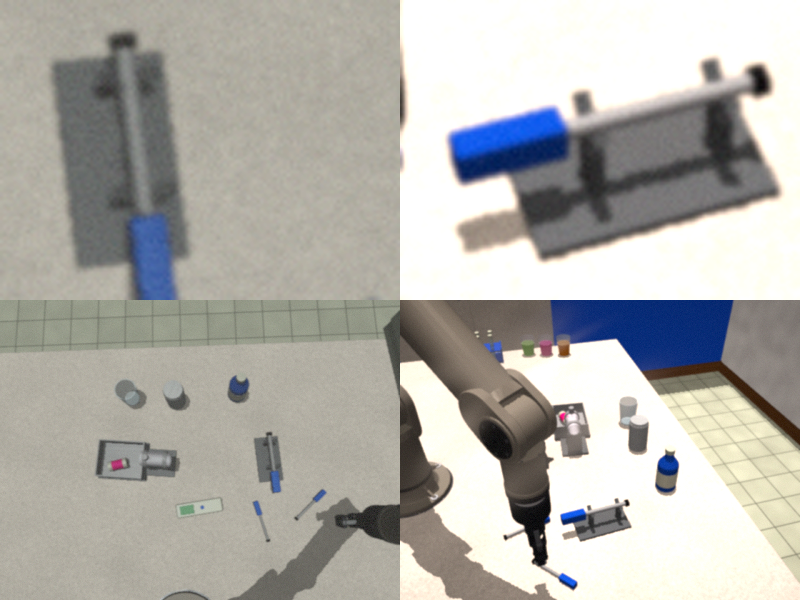

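The rod lies in both notches exactly as at the start: its grip blob spans the same box, (225,293) 35x21 in the side view. The cartridge is in the tray, and the can, bottle, beaker and meter haven't moved. The arm is clear of everything.

```bash
python3 -c "
from station import bot
print(bot.hand_in())"
```

```text
the job is handed in; nothing more can be done
None
```

I pushed the cartridge into the tray and laid the rod back in its rest as it lay at the start; the job is handed in, but the call returned no verdict.

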